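# Spin-check the sample wheel and park it at its pointer

### The arm

A 6-joint arm with a two-finger parallel gripper is mounted at the origin on a cart in front of the work surface, level with it; the furniture and walls round the work are solid. World frame = base frame: x ahead of the robot, y to its left, z up, the work surface at z = 0. Lengths are in mm, angles in rad, forces in N, time in s.
With the tool pointing down it reaches from about 400 to 925 mm from the base axis. Payload 12.5 kg.
Tool frame: the origin (TCP) lies on the mounting face of the last link; the fingertips stand 190 mm ahead of it and the grasp point (between the pads) lies 171 mm ahead of it (manip.tcp_to_grasp is the distance from the TCP to the grasp point, in mm); z points along the fingers, y is the line along which they close (so a half turn about z gives the same grasp; the last joint's range is limited). The gripper opens to 95 mm and grips with 3 to 60 N. Pads are 20 mm wide; open, the fingers measure 119 mm over their backs; the gripper's body (75 mm by 180 mm) begins 59 mm behind the grasp point.
Start: joints at [-1.254, 0.491, 1.559, -0, 1.092, -0.106], TCP at [256.466, -569.956, 404.761] pointing down, gripper open.
Joint ranges: [-3.1, 3.1], [-0.84, 2.19], [0.05, 2.79], [-1.13, 4.28], [0.06, 2.93], [-2.69, 2.69]. Speed limits (rad/s): [2.22, 2.22, 2.79, 3.14, 3.14, 3.14].

### API

Orientations are given as a unit quaternion [x, y, z, w].
In Python, from cell import manip, cams, job_done gives the robot as it stands. The module is installed in compiled form; this text tells all that it offers.
- The arm moves only by the tool apply_moves, never from a script. Its argument "steps" is a list that holds one entry, the list of rows, each a list of 7 numbers: the shift along the world's x, y, z as a fraction of full scale, then the turn, a rotation vector about the world's x, y, z as a fraction of full scale, then the opening, from 0 (shut) to 1 (fully open). A call has 1 to 12 rows; each row is the pose to reach, as a shift and turn from the pose commanded when the call began, turning the shorter way round; what a row does not reach only later rows make up. Full scale, the value 1, is 0.3 m for a shift and 180 degrees for a turn. A row lasts 1/12 s, in which the tool goes at most 41.7 mm and 7.16 degrees, less where a joint would pass 70% of its speed; a pose out of reach is approached as far as the arm can. A call with a number of a shift or a turn outside -1 to 1 is refused whole. A call with a gripper value outside its range is refused whole. The fingers move at their own pace and stop on an object; "newtons" is the grip in N (left out, the last holds). Time passes only in rows, so rows that repeat a pose let the fingers close. It gives the time, the measured TCP pose, the force, the opening and the grip force at its end, in the units of the state.
- manip.read_state(): the state, without advancing time (a new reading comes with each control period).
- cams.capture(name): name is "scene" or "top"; returns the picture (480x640x3 uint8, red, green, blue); there is no depth.
- cams.camera_model(name): a dict with "K" (3x3 intrinsics, pixels), "k1" (the pictures are not rectified: a ray, as slopes to the right and down, at radius r is drawn at 1 + k1 r^2 times it, then the intrinsics apply), "extrinsics" (4x4, takes a point from camera to world coordinates). Camera axes: x right, y down, z forward; pixel columns grow to the right and rows downward; lengths in mm; the calibration is good to about 2 mm. A picture is of the moment at which its call begins. camera_model takes no time and is no camera call.
- job_done(): hands the job in; it is judged then, once.
The state is a dict: "clock": time; "qpos": joint angles; "qd": joint speeds; "tau": joint torques, N m; "position": TCP position; "ee_rot": TCP orientation; "wrist_force": force on the tool from outside, world axes, zero at the start; "torque": the same for the moment, N m; "width": finger opening in mm; "grasp_force": force on a finger pad.
Only numpy, scipy, OpenCV 4.12 (cv2) and the standard library are available. Lean on these libraries where they do the work, as an engineer would, in place of code of your own. Each camera call takes 0.05 s, during which the arm holds its last target. There are 200 camera calls.

### The job

Check that the sample wheel runs freely: flick it with a fingertip so that it spins on its own, untouched, for at least two seconds. Then, while it is still turning, gently brake it with a fingertip so that it comes to rest with its upright post directly in front of the fixed pointer on the stand (if it stops a little off, drag it round to the mark with the fingertip), and leave it standing there. Do not lift, carry or shove the stand, and leave the things standing around it alone.

Things in the scene. Friction and masses are not known exactly. Their poses are not given: they have to be found in the camera images.
- stand: loose stand, 1.5 kg: round grey plinth 224 mm across, top 19 mm above the desk, on rubber feet. Origin: centre of its underside, z up. The pointer, a dark steel block 20 mm wide with a short nose, is fixed on the plinth just outside the wheel's rim, along the stand's own -x axis, 91 to 110 mm from the axis; its top is 39 mm above the desk, 7 mm below the wheel's top face
- wheel: flat aluminium disc 180 mm across, 12 mm thick, 0.45 kg. Turns level either way without stops; from 3 rad/s it coasts 5 to 15 s and stays where it stops. Origin on its axis in its underside, 34 mm above the desk; flat top face (press it to brake or drag) 46 mm above the desk. Its spindle is sprung: pressed, the wheel sinks 3 mm at about 8 N, at most 8 mm. The post is on its own -x axis
- post (a point): the upright steel index post on the wheel, 14 mm across, 26 mm tall above the wheel's top face, its axis 78 mm from the wheel's axis. It turns with the wheel. This point is the centre of the post, half-way up, 13 mm above the wheel's top face
- park (a point): the point, fixed to the stand, where the centre of the post is when the post stands directly in front of the pointer: on the line from the wheel's axis to the pointer, 78 mm from the axis
- vial: bystander: small glass vial with a black screw cap, 22 mm across and 53 mm tall, standing upright and loose on the desk beside the stand. Origin at the centre of its underside
- ring: bystander: black adapter ring, 36 mm across and 13 mm high, lying loose on the desk beside the stand. Origin at the centre of its underside
- battery: bystander: small round battery cell, 15 mm across and 50 mm tall, standing upright and loose on the desk on the other side of the stand. Origin at the centre of its underside

How it is judged:
By the outcome, as a careful person would: the job done as asked, in the order asked, and still so for the second after the job is handed in, with the robot touching nothing.
It also fails if it takes over 64 s, if anything falls off the work surface, if the arm or the gripper's body presses on something with over 40 N, if the wrist force passes 120 N, or if a joint passes its speed limit or range.

## Working session

There is one attempt and no reset: what is moved stays moved. The work goes in short steps, Python scripts to look and compute and a tool call to move; the robot and the scene stay as the last step left them, time stands still between calls to the robot, and variables do not carry over. Pictures are saved under pics/ and viewed, at most 10 in all, crops included, and the job is handed in when it is done.

Besides the shell and the picture viewer there is one more tool, called as name(argument=value, ...), one argument or row to a line, values as JSON. apply_moves: Moves the arm, as the interface text tells. Shift numbers are shares of 0.3 m and turn numbers shares of 180 degrees, none past 1 either way. Its arguments: {"type":"object","properties":{"steps":{"type":"array"},"newtons":{"type":"number"}},"required":["steps"]}

```bash
mkdir -p pics; python3 - <<'E'
from cell import manip,cams
import cv2
for n in("scene","top"):
    im=cams.capture(n); cv2.imwrite(f"pics/{n}0.png",im[:,:,::-1])
    m=cams.camera_model(n); print(n,m)
print(manip.read_state())
E
```

```text
scene {'K': array([[531.4178777 ,   0.        , 313.46325493],
       [  0.        , 531.4178777 , 244.32750439],
       [  0.        ,   0.        ,   1.        ]]), 'k1': -0.039530384114278595, 'extrinsics': array([[-8.91280667e-01, -3.37125011e-01,  3.03258139e-01,
         2.90842959e+02],
       [-4.53378760e-01,  6.74551972e-01, -5.82603929e-01,
         6.49234538e+02],
       [-8.15301964e-03, -6.56754417e-01, -7.54060451e-01,
         7.77049845e+02],
       [ 0.00000000e+00,  0.00000000e+00,  0.00000000e+00,
         1.00000000e+00]])}
top {'K': array([[554.84446738,   0.        , 322.49380647],
       [  0.        , 554.84446738, 243.87289596],
       [  0.        ,   0.        ,   1.        ]]), 'k1': -0.16028326166810108, 'extrinsics': array([[-1.44698858e-02, -9.92090902e-01,  1.24684661e-01,
         4.76573594e+02],
       [-9.99885662e-01,  1.49044796e-02,  2.55337951e-03,
         1.00856046e+02],
       [-4.39154456e-03, -1.24633457e-01, -9.92193134e-01,
         9.34275630e+02],
       [ 0.00000000e+00,  0.00000000e+00,  0.00000000e+00,
         1.00000000e+00]])}
{'clock': 0.1, 'qpos': array([-1.25362739e+00,  4.91443729e-01,  1.55942659e+00,  1.26925400e-05,
        1.09167726e+00, -1.05636297e-01]), 'qd': array([ 0.00041652,  0.00023504, -0.00317557, -0.00154478, -0.00047785,
        0.00018408]), 'tau': array([ 2.86634808e-03, -6.13623118e+01, -2.58607739e+01,  6.94320747e-02,
        4.70336457e-02, -3.33154355e-05]), 'position': array([ 256.43601798, -569.91724874,  404.24149068]), 'ee_rot': array([ 9.77738067e-01,  2.09828608e-01, -4.48067188e-05, -4.75390656e-04]), 'wrist_force': array([ 0.20904698, -0.94875569,  0.27147629]), 'torque': array([ 0.0617812 ,  0.05734886, -0.01700667]), 'grasp_force': 0.0, 'width': 94.89117046526933}
```

View pics/top0.png

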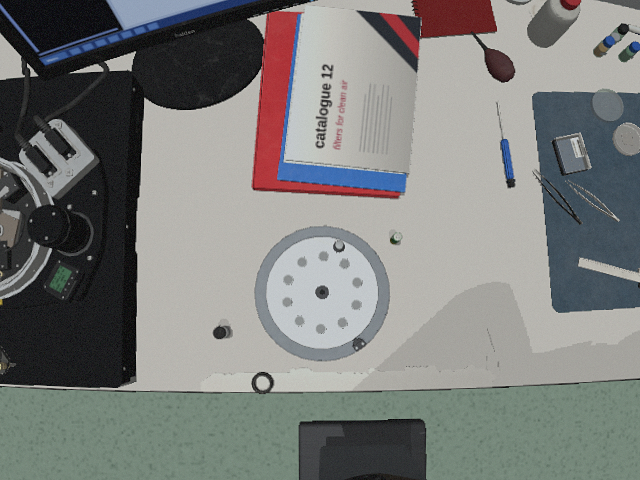

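View pics/scene0.png

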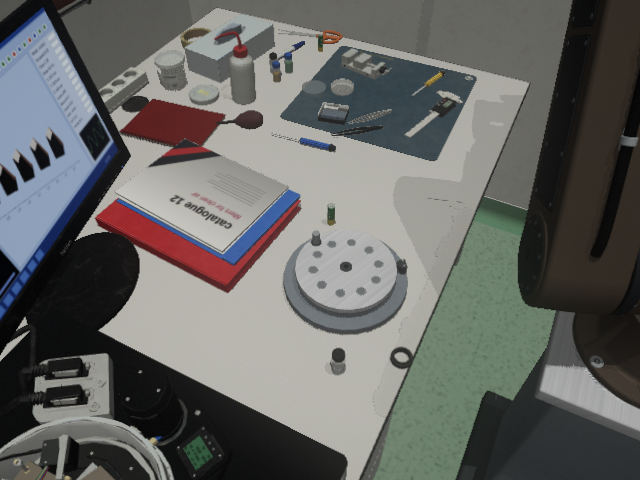

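```bash
cat > h.py <<'E'
import numpy as np,cv2
from cell import manip,cams
def ray(n,u,v):
    m=cams.camera_model(n);K=m["K"];E=m["extrinsics"]
    d=cv2.undistortPoints(np.array([[[u,v]]],float),K,np.array([m["k1"],0,0,0.]))[0,0]
    return E[:3,3],E[:3,:3]@np.array([*d,1])
def at(n,u,v,z):
    o,d=ray(n,u,v);return (o+d*(z-o[2])/d[2])[:2]
def px(n,P):
    m=cams.camera_model(n);R=m["extrinsics"]
    c=R[:3,:3].T@(np.array(P,float)-R[:3,3]);s=c[:2]/c[2]
    s=s*(1+m["k1"]*(s@s));return s*[m["K"][0,0],m["K"][1,1]]+m["K"][:2,2]
def crop(n,im,x0,y0,w,h,f,fn):
    cv2.imwrite(fn,cv2.resize(im[y0:y0+h,x0:x0+w,::-1],None,fx=f,fy=f,interpolation=cv2.INTER_CUBIC))
E
python3 - <<'E'
from h import *
im=cv2.imread("pics/top0.png")[:,:,::-1]
crop("top",im,240,215,170,150,4,"pics/c0.png")
# wheel edge ellipse
for lo,z in((215,46),):
    g=cv2.cvtColor(im,cv2.COLOR_RGB2GRAY)
    hsv=cv2.cvtColor(im,cv2.COLOR_RGB2HSV)
    m=np.zeros_like(g);cv2.circle(m,(322,292),62,255,-1)
    b=((g>180)&(m>0)).astype(np.uint8)
    c=max(cv2.findContours(b,cv2.RETR_EXTERNAL,cv2.CHAIN_APPROX_NONE)[0],key=cv2.contourArea)
    P=np.array([at("top",*p,46) for p in cv2.convexHull(c)[:,0]],np.float32)
    print(len(P),cv2.minEnclosingCircle(P),cv2.fitEllipse(P))
for n,u,v,z in(("hub",322,292.5,46),("post",339,244.5,72),("ptr",359,344,39),("bat",397,237,50),("vial",221,332,53),("ring",262.5,382,13)):print(n,at("top",u,v,z))
E
```

```text
46 ((510.79425048828125, 105.65093231201172), 89.21782684326172) ((510.84173583984375, 105.62040710449219), (177.49754333496094, 177.9467315673828), 10.948455810546875)
hub [509.90614309 105.06417821]
post [583.55403247  77.24160278]
ptr [426.84615354  47.12355555]
bat [597.06077821 -17.16286141]
vial [448.91246882 266.08205128]
ring [365.15575061 205.08234965]
```

View pics/c0.png

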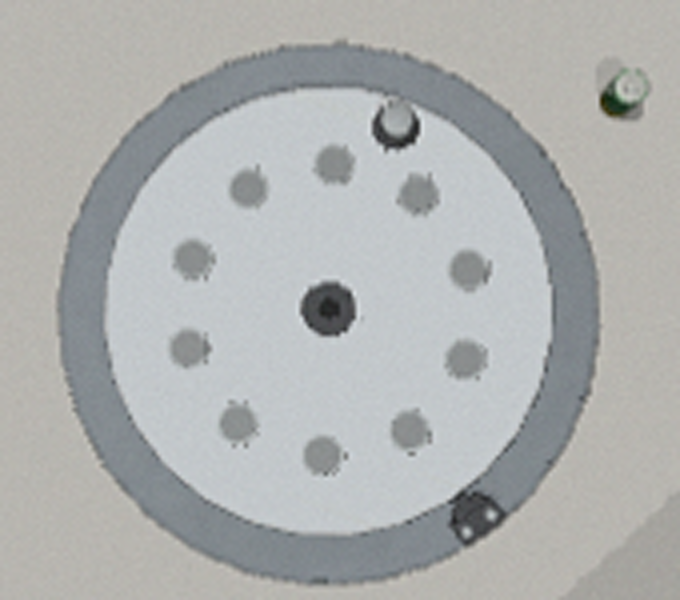

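Top view: wheel hub is at px (322,292), post top at (339,244), pointer at (359,344), vial at (221,332), ring at (262,382) and battery at (397,237). In world mm, the axis is (510.8,105.6), the post angle is -21° and the pointer angle is about -145°. I'll shut the gripper and fly to just behind the post.

apply_moves(
  steps=[
    [[0.055, 0.1, 0, 0, 0, -0.0134, 0], [0.11, 0.2, 0, 0, 0, -0.0269, 0], [0.165, 0.3, 0, 0, 0, -0.0403, 0], [0.22, 0.4, 0, 0, 0, -0.0538, 0], [0.275, 0.5, 0, 0, 0, -0.0672, 0], [0.33, 0.6, 0, 0, 0, -0.0807, 0], [0.385, 0.7, 0, 0, 0, -0.0941, 0], [0.44, 0.8, 0, 0, 0, -0.1076, 0], [0.495, 0.9, 0, 0, 0, -0.121, 0], [0.55, 1, 0, 0, 0, -0.1346, 0], [0.55, 1, 0, 0, 0, -0.1346, 0]],
  ],
  newtons=10,
)

```text
clock: 1.02
position: [423.0, -266.0, 404.7]
ee_rot: [1.0, 0.0, -0.0, -0.001]
wrist_force: [0.4, -0.2, 0.2]
width: 27.4
grasp_force: 0.0
```

apply_moves(
  steps=[
    [[0.055, 0.1, 0, 0, 0, 0, 0], [0.11, 0.2, 0, 0, 0, 0, 0], [0.165, 0.3, 0, 0, 0, 0, 0], [0.22, 0.4, 0, 0, 0, 0, 0], [0.275, 0.5, 0, 0, 0, 0, 0], [0.33, 0.6, 0, 0, 0, 0, 0], [0.385, 0.7, 0, 0, 0, 0, 0], [0.44, 0.8, 0, 0, 0, 0, 0], [0.495, 0.9, 0, 0, 0, 0, 0], [0.55, 1, 0, 0, 0, 0, 0], [0.55, 1, 0, 0, 0, 0, 0], [0.55, 1, 0, 0, 0, 0, 0]],
  ],
)

```text
clock: 2.02
position: [586.8, 31.1, 404.1]
ee_rot: [1.0, 0.001, -0.0, 0.0]
wrist_force: [0.1, -0.9, -0.3]
width: 0.5
grasp_force: 0.0
```

apply_moves(
  steps=[
    [[0, 0.02, -0.1, 0, 0, 0, 0], [0, 0.04, -0.2, 0, 0, 0, 0], [0, 0.04, -0.3, 0, 0, 0, 0], [0, 0.04, -0.4, 0, 0, 0, 0], [0, 0.04, -0.48, 0, 0, 0, 0], [0, 0.04, -0.523, 0, 0, 0, 0], [0, 0.04, -0.523, 0, 0, 0, 0], [0, 0.04, -0.523, 0, 0, 0, 0]],
  ],
)

```text
clock: 2.68
position: [586.3, 40.9, 247.7]
ee_rot: [1.0, -0.001, -0.001, 0.0]
wrist_force: [0.2, -0.1, -0.0]
width: 0.4
grasp_force: 0.0
```

```bash
python3 - <<'E'
from h import *
a=cams.capture("scene");b=cams.capture("top")
f=lambda im,x,y:cv2.resize(im[y:y+200,x:x+200,::-1],(400,400),interpolation=cv2.INTER_CUBIC)
cv2.imwrite("pics/c1.png",np.hstack([f(a,250,170),f(b,230,200)]))
print(manip.read_state()["position"])
E
```

```text
[586.62955071  41.36494993 249.03720836]
```

View pics/c1.png

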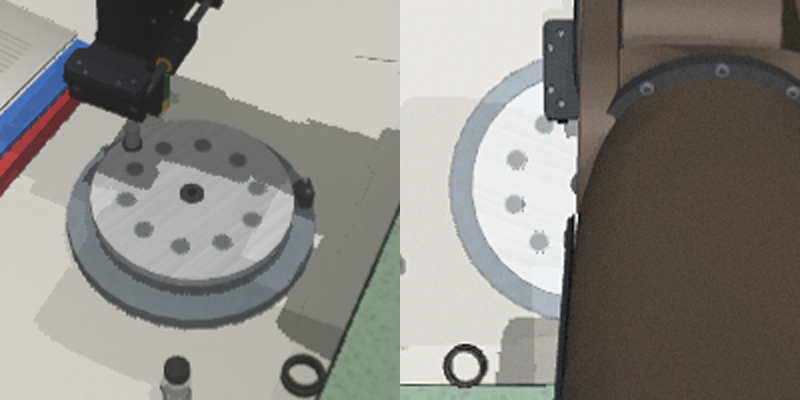

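The scene view shows the finger just behind the post at crop (132,135) and the pointer at crop right (303,190). The top view is blocked by the arm. Next is the flick: touch slowly, speed up, stop, lift.

apply_moves(
  steps=[
    [[0, 0.027, 0, 0, 0, 0, 0], [0, 0.043, 0, 0, 0, 0, 0], [0, 0.057, 0, 0, 0, 0, 0], [0, 0.073, 0, 0, 0, 0, 0], [0, 0.103, 0, 0, 0, 0, 0], [0, 0.147, 0, 0, 0, 0, 0], [0, 0.207, 0, 0, 0, 0, 0], [0, 0.267, 0, 0, 0, 0, 0], [0, 0.267, 0.05, 0, 0, 0, 0], [0, 0.267, 0.167, 0, 0, 0, 0], [0, 0.267, 0.267, 0, 0, 0, 0], [0, 0.267, 0.267, 0, 0, 0, 0]],
  ],
)

```text
clock: 3.78
position: [587.0, 123.6, 333.3]
ee_rot: [1.0, 0.001, 0.004, -0.0]
wrist_force: [0.3, -0.1, -0.1]
width: 0.5
grasp_force: 0.0
```

```bash
cat >> h.py <<'E'
C=np.array([510.8,105.6])
def burst(n,dt=0.0):
    F=[];T=[]
    for i in range(n):
        T.append(manip.read_state()["clock"]);F.append(cams.capture("scene"))
    return np.array(T),F
def angles(F,C=C):
    """post angle (deg): best bright/dark anomaly vs. median image along post silhouette at r=78"""
    bg=np.median(np.array(F),0);A=np.arange(0,360,2.);out=[]
    Z=np.arange(50,72,3)
    P=[[px("scene",[*(C+78*np.array([np.cos(a),np.sin(a)])),z]) for z in Z] for a in np.radians(A)]
    P=np.float32(P)
    for f in F:
        d=cv2.GaussianBlur(np.abs(f.astype(float)-bg).sum(2).astype(np.float32),(0,0),1.5)
        s=cv2.remap(d,P[...,0],P[...,1],cv2.INTER_LINEAR).mean(1)
        out.append((A[s.argmax()],round(float(s.max()))))
    return out
E
python3 - <<'E'
from h import *
T,F=burst(20)
np.savez("b1.npz",T=T,F=np.array(F))
for t,a in zip(T,angles(F)):print(round(t,2),a)
E
```

```text
3.78 (np.float64(90.0), 225)
3.83 (np.float64(98.0), 216)
3.88 (np.float64(106.0), 202)
3.93 (np.float64(112.0), 191)
3.98 (np.float64(120.0), 206)
4.03 (np.float64(128.0), 221)
4.08 (np.float64(136.0), 225)
4.13 (np.float64(144.0), 233)
4.18 (np.float64(152.0), 246)
4.23 (np.float64(158.0), 197)
4.28 (np.float64(164.0), 105)
4.33 (np.float64(172.0), 96)
4.38 (np.float64(180.0), 94)
4.43 (np.float64(190.0), 88)
4.48 (np.float64(198.0), 87)
4.53 (np.float64(204.0), 87)
4.58 (np.float64(224.0), 87)
4.63 (np.float64(232.0), 140)
4.68 (np.float64(238.0), 176)
4.73 (np.float64(246.0), 197)
```

apply_moves(
  steps=[
    [[-0.05, -0.03, 0, 0, 0, 0, 0], [-0.104, -0.06, 0, 0, 0, 0, 0], [-0.104, -0.06, -0.1, 0, 0, 0, 0], [-0.104, -0.06, -0.2, 0, 0, 0, 0], [-0.104, -0.06, -0.26, 0, 0, 0, 0], [-0.104, -0.06, -0.29, 0, 0, 0, 0], [-0.104, -0.06, -0.3, 0, 0, 0, 0], [-0.104, -0.06, -0.3, 0, 0, 0, 0]],
  ],
)

```text
clock: 5.45
position: [555.5, 104.2, 237.8]
ee_rot: [1.0, -0.0, -0.0, 0.0]
wrist_force: [0.7, 1.0, -0.3]
width: 0.7
grasp_force: 0.0
```

```bash
python3 - <<'E'
from h import *
T,F=burst(44)
np.savez("b2.npz",T=T,F=np.array(F))
a=angles(F)
for t,x in list(zip(T,a))[::2]:print(round(t,2),x)
s=manip.read_state();print(s["position"],s["wrist_force"],s["clock"])
E
```

```text
5.45 (np.float64(114.0), 57)
5.55 (np.float64(126.0), 62)
5.65 (np.float64(108.0), 61)
5.75 (np.float64(38.0), 95)
5.85 (np.float64(52.0), 96)
5.95 (np.float64(64.0), 95)
6.05 (np.float64(74.0), 89)
6.15 (np.float64(88.0), 117)
6.25 (np.float64(96.0), 224)
6.35 (np.float64(108.0), 209)
6.45 (np.float64(116.0), 211)
6.55 (np.float64(126.0), 222)
6.65 (np.float64(138.0), 242)
6.75 (np.float64(148.0), 247)
6.85 (np.float64(158.0), 191)
6.95 (np.float64(166.0), 130)
7.05 (np.float64(178.0), 115)
7.15 (np.float64(188.0), 108)
7.25 (np.float64(198.0), 93)
7.35 (np.float64(208.0), 88)
7.45 (np.float64(228.0), 92)
7.55 (np.float64(238.0), 160)
[555.27832051 104.1484662  237.9534668 ] [-0.36660716 -0.07947844 -0.2248753 ] 7.65
```

The wheel has coasted untouched for 4.1 s and is still turning at about 95°/s, with the post near 248°. It has just passed the mark at 215°, and it would stop by itself before coming round again. I'll brake it gently now and drag it the short way back.

apply_moves(
  steps=[
    [[0, 0, -0.007, 0, 0, 0, 0], [0, 0, -0.01, 0, 0, 0, 0], [0, 0, -0.013, 0, 0, 0, 0], [0, 0, -0.013, 0, 0, 0, 0], [0, 0, -0.013, 0, 0, 0, 0]],
  ],
)

```text
clock: 8.07
position: [555.4, 104.2, 234.4]
ee_rot: [1.0, -0.0, 0.0, 0.0]
wrist_force: [-1.5, -0.2, 6.7]
width: 0.6
grasp_force: 3.3
```

```bash
python3 - <<'E'
from h import *
T,F=burst(3)
B=list(np.load("b2.npz")["F"])
print(angles(F+B)[:3])
im=F[-1]
s=manip.read_state();print(s["position"],s["wrist_force"],s["clock"])
cv2.imwrite("pics/c2.png",cv2.resize(im[200:350,270:430,::-1],(800,600)[:2] if 0 else (640,600),interpolation=cv2.INTER_CUBIC))
E
```

```text
[(np.float64(254.0), 225), (np.float64(254.0), 225), (np.float64(254.0), 225)]
[555.36419019 104.1468029  234.46078236] [-0.86148811 -0.18171545  6.79784662] 8.2167
```

View pics/c2.png

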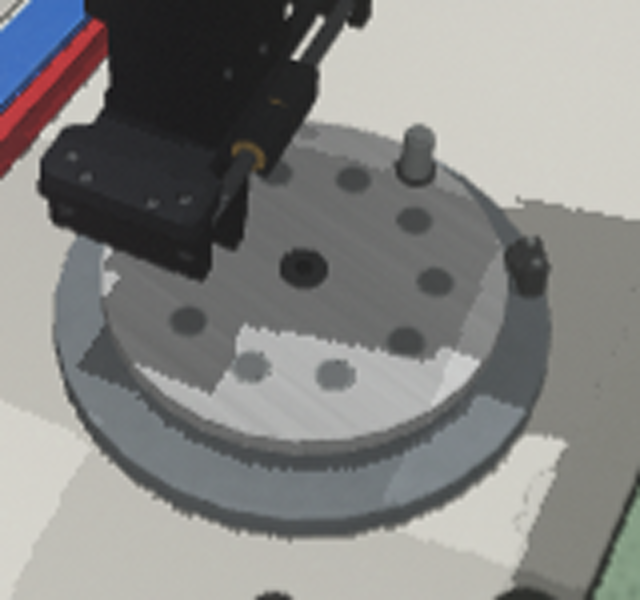

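The wheel stands still. The post is at crop (417,155), the pointer at (528,262) and the hub at (303,267).

```bash
python3 - <<'E'
from h import *
f=lambda u,v,z:at("scene",270+u/4,200+v/4,z)
H=f(303,267,43.5);print("hub",H)
for n,u,v,z in(("posttop",419,133,69),("postbase",415,175,44),("ptr",528,252,39),("ptrbase",529,285,19)):
    for o in(H,C):
        d=f(u,v,z)-o;print(n,d.round(1),np.hypot(*d).round(1),(np.degrees(np.arctan2(*d[::-1]))%360).round(1))
im=cv2.imread("pics/top0.png");cc=np.array([510.8,105.6])
for u,v in((357,343),(359.25,344.5),(361,345)):
    d=at("top",u,v,39)-cc;print(d,np.hypot(*d),np.degrees(np.arctan2(*d[::-1]))%360)
E
```

```text
hub [511.08272597 103.77697579]
posttop [-22.1 -74.4] 77.6 253.5
posttop [-21.8 -76.2] 79.3 254.0
postbase [-23.5 -71.5] 75.2 251.8
postbase [-23.2 -73.3] 76.9 252.4
ptr [-84.9 -56.1] 101.8 213.4
ptr [-84.6 -57.9] 102.5 214.4
ptrbase [-88.5 -54.5] 103.9 211.6
ptrbase [-88.2 -56.3] 104.7 212.5
[-82.30382821 -55.30500777] 99.15928610921338 213.89958295518568
[-84.75729072 -58.86164288] 103.19152742642959 214.7789319284249
[-85.60455054 -61.64782305] 105.49214738450596 215.75941741611965
```

apply_moves(
  steps=[
    [[-0.0008, -0.0112, 0, 0, 0, -0.0241, 0], [-0.0024, -0.0223, 0, 0, 0, -0.0481, 0], [-0.0048, -0.0332, 0, 0, 0, -0.0722, 0], [-0.0081, -0.0439, 0, 0, 0, -0.0963, 0], [-0.0122, -0.0544, 0, 0, 0, -0.1204, 0], [-0.017, -0.0645, 0, 0, 0, -0.1444, 0], [-0.0226, -0.0742, 0, 0, 0, -0.1685, 0], [-0.0289, -0.0835, 0, 0, 0, -0.1926, 0], [-0.036, -0.0923, 0, 0, 0, -0.2167, 0], [-0.036, -0.0923, 0, 0, 0, -0.2167, 0], [-0.036, -0.0923, 0, 0, 0, -0.2167, 0]],
  ],
)

```text
clock: 9.13
position: [544.6, 76.3, 234.5]
ee_rot: [0.942, -0.334, 0.001, -0.0]
wrist_force: [0.2, 0.9, 6.9]
width: 0.5
grasp_force: 3.2
```

```bash
python3 - <<'E'
from h import *
T,F=burst(1)
im=F[0]
s=manip.read_state();print(s["position"],s["wrist_force"],s["clock"])
cv2.imwrite("pics/c3.png",cv2.resize(im[215:315,320:430,::-1],(660,600),interpolation=cv2.INTER_CUBIC))
E
```

```text
[544.6492581   76.36045102 234.50475981] [-0.92360721  0.02746496  7.00368054] 9.1833
```

View pics/c3.png

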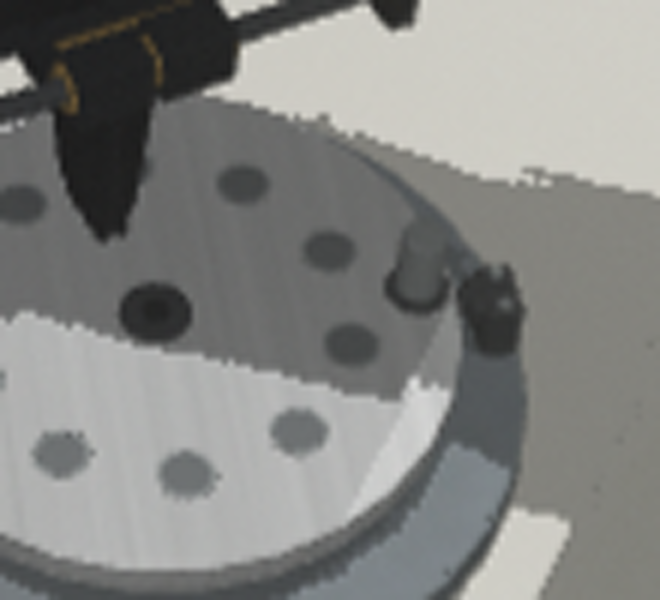

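Post top is at crop (424,230), post base at (415,288) and the pointer nose side at about (475,290); they look nearly lined up. I'll lift straight off and clear the top camera to check precisely.

apply_moves(
  steps=[
    [[0, 0, 0.007, 0, 0, 0, 0], [0, 0, 0.014, 0, 0, 0, 0], [0, 0, 0.05, 0, 0, 0, 0], [0, 0, 0.15, 0, 0, 0, 0], [0, 0, 0.25, 0, 0, 0, 0], [0, 0, 0.35, 0, 0, 0, 0], [0, -0.13, 0.4, 0, 0, 0, 0], [0, -0.26, 0.4, 0, 0, 0, 0], [0, -0.39, 0.4, 0, 0, 0, 0], [0, -0.52, 0.4, 0, 0, 0, 0], [0, -0.65, 0.4, 0, 0, 0, 0], [0, -0.75, 0.4, 0, 0, 0, 0]],
  ],
)

```text
clock: 10.18
position: [544.0, -151.1, 354.8]
ee_rot: [0.942, -0.334, 0.0, 0.0]
wrist_force: [0.0, 0.2, -0.7]
width: 0.5
grasp_force: 0.0
```

apply_moves(
  steps=[
    [[0, -0.13, 0, 0, 0, 0, 0], [0, -0.26, 0, 0, 0, 0, 0], [0, -0.39, 0, 0, 0, 0, 0], [0, -0.4, 0, 0, 0, 0, 0], [0, -0.4, 0, 0, 0, 0, 0]],
  ],
)

```text
clock: 10.6
position: [544.0, -270.5, 354.2]
ee_rot: [0.942, -0.335, -0.0, 0.0]
wrist_force: [-0.2, 0.6, -0.5]
width: 0.4
grasp_force: 0.0
```

```bash
python3 - <<'E'
from h import *
im=np.mean([cams.capture("top") for i in range(6)],0).astype(np.uint8)
a=cams.capture("scene");cv2.imwrite("pics/scene4.png",a[:,:,::-1])
cv2.imwrite("pics/top4.png",im[:,:,::-1])
f=lambda im,x,y,w,h,k:cv2.resize(im[y:y+h,x:x+w,::-1],(w*k,h*k),interpolation=cv2.INTER_CUBIC)
l=f(im,310,280,66,80,6);r=f(a,340,220,66,80,6)
cv2.imwrite("pics/c4.png",np.hstack([l,r]))
E
```

```text
(no output)
```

View pics/c4.png

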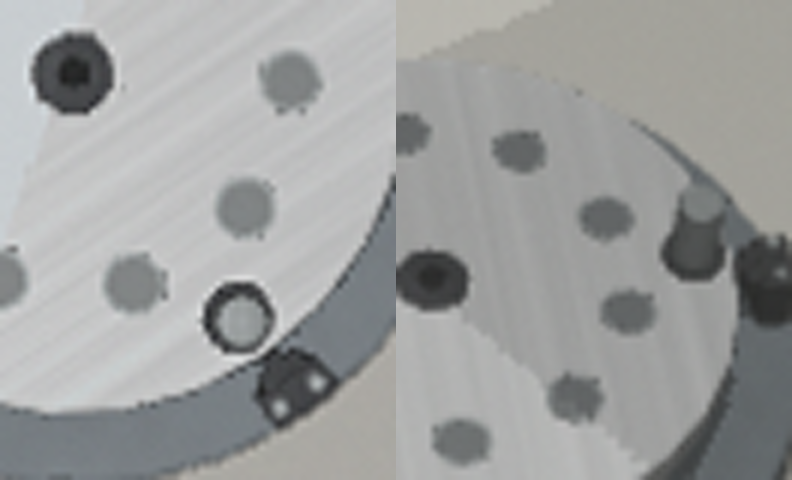

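```bash
python3 - <<'E'
from h import *
f=lambda u,v,z:at("top",310+(u+.5)/6-.5,280+(v+.5)/6-.5,z)
g=lambda u,v,z:at("scene",340+(u-396+.5)/6-.5,220+(v+.5)/6-.5,z)
im=cv2.imread("pics/top4.png");gr=cv2.cvtColor(im,cv2.COLOR_BGR2GRAY)
m=np.zeros_like(gr);cv2.circle(m,(322,292),62,255,-1)
b=((gr>160)&(m>0)).astype(np.uint8)
c=max(cv2.findContours(b,0,cv2.CHAIN_APPROX_NONE)[0],key=cv2.contourArea)
P=np.array([at("top",*p,46) for p in cv2.convexHull(c)[:,0]],np.float32)
print(cv2.fitEllipse(P)); 
H=f(72,72,46);print("hub",H)
A=lambda n,p,o:print(n,(p-o).round(1),np.hypot(*(p-o)).round(1),(np.degrees(np.arctan2(*(p-o)[::-1]))%360).round(2))
for o in(H,C):
    A("post",f(241,320,72),o);A("base",f(238,317,46),o);A("screws",f(299.5,394.5,39),o);A("block",f(297,390,39),o)
d=f(281,408,39)-f(318,381,39);print("screw normal",np.degrees(np.arctan2(d[1],d[0]))%180+90, np.hypot(*d))
G=g(433,279,46);print(G)
for o in(G,C):
    A("s post",g(704,201,72),o);A("s base",g(694,250,46),o);A("s screw",g(781,270,39),o)
E
```

```text
((511.0323181152344, 105.80789184570312), (178.16012573242188, 178.71148681640625), 84.29711151123047)
hub [511.37972007 105.70897094]
post [-65.4 -42.7] 78.1 213.1
base [-65.6 -43. ] 78.4 213.27
screws [-86.7 -59.3] 105.0 214.4
block [-85.5 -58.7] 103.7 214.48
post [-64.9 -42.5] 77.6 213.26
base [-65.  -42.9] 77.9 213.44
screws [-86.1 -59.2] 104.5 214.53
block [-84.9 -58.6] 103.1 214.62
screw normal 214.92429463691929 12.201761364154812
[510.95962238 104.27078417]
s post [-65.8 -41.9] 78.0 212.46
s base [-64.4 -44.5] 78.3 214.62
s screw [-88.9 -54.5] 104.3 211.53
s post [-65.6 -43.2] 78.6 213.35
s base [-64.3 -45.8] 78.9 215.48
s screw [-88.7 -55.9] 104.8 212.19
```

The post is at 213.3° and the pointer at about 214.6°, so it is roughly 1.3° (1.7 mm) short. It's a cheap fix, so I'll nudge it back.

apply_moves(
  steps=[
    [[0, 0.13, 0, 0, 0, 0, 0], [0, 0.26, 0, 0, 0, 0, 0], [0, 0.39, 0, 0, 0, 0, 0], [0, 0.52, 0, 0, 0, 0, 0], [0, 0.65, 0, 0, 0, 0, 0], [0, 0.78, 0, 0, 0, 0, 0], [0, 0.9, 0, 0, 0, 0, 0], [0, 1, 0, 0, 0, 0, 0], [0, 1, 0, 0, 0, 0, 0]],
  ],
)

```text
clock: 11.7
position: [543.8, 36.3, 354.4]
ee_rot: [0.943, -0.332, -0.0, -0.0]
wrist_force: [-0.3, -0.5, -0.0]
width: 0.1
grasp_force: 0.0
```

apply_moves(
  steps=[
    [[0, 0.1, -0.06, 0, 0, 0, 0], [0, 0.15, -0.16, 0, 0, 0, 0], [0, 0.15, -0.26, 0, 0, 0, 0], [0, 0.15, -0.33, 0, 0, 0, 0], [0, 0.15, -0.37, 0, 0, 0, 0], [0, 0.15, -0.385, 0, 0, 0, 0], [0, 0.15, -0.385, 0, 0, 0, 0], [0, 0.15, -0.392, 0, 0, 0, 0], [0, 0.15, -0.398, 0, 0, 0, 0], [0, 0.15, -0.398, 0, 0, 0, 0]],
  ],
)

```text
clock: 12.53
position: [544.7, 76.4, 235.6]
ee_rot: [0.943, -0.334, 0.001, -0.0]
wrist_force: [0.4, -0.3, 4.1]
width: 0.2
grasp_force: 2.3
```

apply_moves(
  steps=[
    [[0.0012, 0.0014, 0, 0, 0, 0.0039, 0], [0.0024, 0.0028, 0, 0, 0, 0.0078, 0], [0.0024, 0.0028, 0, 0, 0, 0.0078, 0], [0.0024, 0.0028, 0, 0, 0, 0.0078, 0], [0.0024, 0.0028, 0.007, 0, 0, 0.0078, 0], [0.0024, 0.0028, 0.014, 0, 0, 0.0078, 0], [0.0024, 0.0028, 0.05, 0, 0, 0.0078, 0], [0.0024, 0.0028, 0.15, 0, 0, 0.0078, 0], [0.0024, 0.0028, 0.27, 0, 0, 0.0078, 0], [0.0024, -0.1, 0.4, 0, 0, 0.0078, 0], [0.0024, -0.23, 0.4, 0, 0, 0.0078, 0], [0.0024, -0.36, 0.4, 0, 0, 0.0078, 0]],
  ],
)

```text
clock: 13.53
position: [544.9, -31.8, 358.1]
ee_rot: [0.947, -0.321, 0.002, -0.0]
wrist_force: [0.7, -0.7, 0.0]
width: 0.4
grasp_force: 0.0
```

apply_moves(
  steps=[
    [[0, -0.13, 0, 0, 0, 0, 0], [0, -0.26, 0, 0, 0, 0, 0], [0, -0.39, 0, 0, 0, 0, 0], [0, -0.52, 0, 0, 0, 0, 0], [0, -0.65, 0, 0, 0, 0, 0], [0, -0.75, 0, 0, 0, 0, 0], [0, -0.8, 0, 0, 0, 0, 0], [0, -0.8, 0, 0, 0, 0, 0]],
  ],
)

```text
clock: 14.2
position: [544.7, -273.9, 354.9]
ee_rot: [0.946, -0.324, 0.0, 0.0]
wrist_force: [0.1, 0.9, -0.4]
width: 0.5
grasp_force: 0.0
```

```bash
python3 - <<'E'
from h import *
im=np.mean([cams.capture("top") for i in range(6)],0).astype(np.uint8)
cv2.imwrite("pics/top5.png",im[:,:,::-1])
o=cv2.imread("pics/top4.png")[:,:,::-1]
f=lambda im,x,y,w,h,k:cv2.resize(im[y:y+h,x:x+w,::-1],(w*k,h*k),interpolation=cv2.INTER_CUBIC)
big=f(im,200,215,220,180,2)[:, :400]
l=f(im,310,280,66,80,6);cv2.imwrite("pics/c5.png",np.hstack([l,np.pad(big,((0,120),(0,0),(0,0)))]))
E
```

```text
(no output)
```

View pics/c5.png

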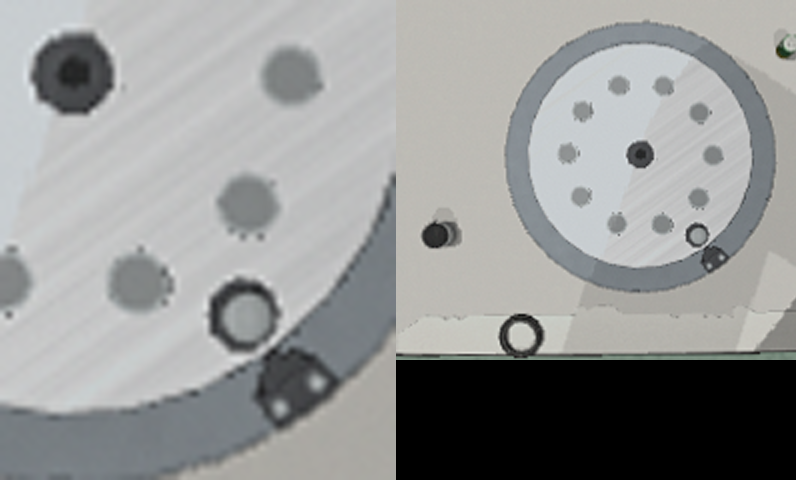

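The post top is now at crop (246,316), about 214.5°, in line with the pointer at about 214.6°. The bystanders and the stand haven't moved, and the arm is clear.

```bash
python3 -c "from cell import job_done;print(job_done())"
```

```text
the job is handed in; nothing more can be done
None
```

The job is handed in: the wheel was flicked, coasted untouched for about 4 s, was braked while still turning, then dragged about 40° back so its post stands in front of the pointer (within about 0.5° by the top camera), with the stand and bystanders not visibly moved.

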